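Tip a battery pack over the lip of its charging dock and push it home

TASK

Put the standing battery pack on charge: slide it up square against the low front lip of the charging dock, push it high up so that it tips over the lip and lies in the bay, then push it endwise against the sprung contacts and press its foot down behind the lip, so that it lies flat and stays in when you let go. Push only as hard as the springs need, never with more than 20 N on the contacts, and leave the bottle, the jar and the dish alone.

Things in the scene. Friction and masses are not known exactly. Their poses are not given: they have to be found in the camera images.
- battery: Battery pack, a 0.45 to 0.7 kg block 100 mm tall as it stands, 92 mm wide (its y axis) and 52 mm thick (its x axis), edges rounded 3 mm: blue, black cap at the foot, orange cap with four copper contact strips at the head (on top at the start). Both wide faces are alike. Origin: centre of the foot face; z runs from foot to head.
- charger: Charging dock screwed to the bench. Origin: on the bench, on its centre line, at the inner face of the low front lip; x points along the bay from lip to contacts, z up. The battery is to lie in the bay foot at the lip, wide face down, head to the contacts. White housing behind the contacts: x 116 to 170 mm, 122 mm wide, 62 mm high.
- lip (a point): Middle of the top of the lip, a steel bar 104 mm wide and 6 mm thick (dock x -6 to 0 mm); its top is 16 mm above the bench and 10 mm above the bed. A battery tipped over it first lies with its foot end on it, the foot sticking out some 16 mm in front. Unless pressed down once it has passed the lip, the foot hangs on it or jams half way (the battery then slopes 0.07 to 0.1 rad).
- bed (a point): Middle of the black rubber bed on which the battery is to lie, 6 mm above the bench, 50 mm behind the lip's inner face. Beside it stand two cheeks 102 mm apart, from dock x 14 to 104 mm, 30 mm high, with tops flared outwards up to 42 mm.
- contacts: Sprung black contact block, slides along the bay. Origin: middle of its front face (60 mm wide, 18 mm high), 21 mm above the bench; free, 96 mm from the lip's inner face; stop 9.5 mm further in. Spring 4.5 N plus 0.9 N per mm: 8 N with the battery home, 10 N as its foot just clears the lip. Friction adds: 12 to 18 N in all. Over 20 N on it spoils it.
- wash_bottle: White plastic wash bottle, 60 mm across, 130 mm tall, standing on the bench beyond the housing, clear of the bay. Origin: centre of its underside.
- sample_jar: Glass sample jar with a black lid, 52 mm across, 60 mm tall, standing near the dock's right side. Origin: centre of its underside.
- petri_dish: Covered glass dish, 90 mm across, 18 mm high, lying at the left of the dock's front. Origin: centre of its underside.

How it is judged (in metres and radians):
On the way, in this order (a step that is already met when the one before it is completed fails the run):
1. the battery stands upright with its foot square against the lip (x of battery in the frame of charger between -0.037 and -0.028 m and angle between the x axis of battery and the x axis of charger, either way round below 0.08 rad and angle between battery's own z axis and vertical below 0.1 rad), for 0.1 s.
2. the battery lies on its side across the lip, head in the bay (angle between battery's own z axis and vertical above 1.35 rad and x of battery in the frame of charger between -0.05 and 0.004 m and angle between the z axis of battery and the x axis of charger, either way round below 0.25 rad), for 0.2 s.
At the end, for the whole second after the job is handed in: The battery lies flat and still on the bed behind the lip: foot face from 1.5 mm short of to 4 mm beyond the lip's inner face, its centre 29 to 34.5 mm above the bench, long axis within 0.05 rad of the bay's, robot clear of it (x of battery in the frame of charger between -0.0015 and 0.004 m and z of battery in the frame of charger between 0.029 and 0.0345 m and angle between the z axis of battery and the x axis of charger, either way round below 0.05 rad and linear speed of battery below 0.01 m/s and contact force between battery and the fingers below 0.1 N and contact force between battery and the arm below 0.1 N); the robot touches nothing.
It fails at once if the sprung contacts are pushed with more than 20 N (contact force between contacts and anything else above 20 N).
It fails at once if the wash bottle, jar or dish is shifted by more than 15 mm or tipped (distance of any of wash_bottle, sample_jar, petri_dish from where it was at the start of the episode above 0.015 m or angle between any of wash_bottle, sample_jar's own z axis and vertical above 0.3 rad).
It also fails if it takes over 72 s, if anything falls off the work surface, if the arm or the gripper's body presses on something with over 40 N, if the wrist force passes 120 N, or if a joint passes its speed limit or range.

ROBOT

A 6-joint arm with a two-finger parallel gripper is mounted at the origin on the work surface. World frame = base frame: x ahead of the robot, y to its left, z up, the work surface at z = 0. Lengths are in m, angles in degrees, forces in N, time in s.
With the tool pointing down it reaches from about 0.3 to 1 m from the base axis. Payload 5.1 kg.
Tool frame: the origin (TCP) lies on the centre line of the jaws, within the pads' length; the fingertips stand r.tips_ahead ahead of it and the grasp point (between the pads) lies 8 mm behind it (r.tips_ahead is the distance from the TCP to the fingertips, in m); z points along the fingers, y is the line along which they close (so a half turn about z gives the same grasp; the last joint's range is limited). The gripper opens to 95 mm and grips with 3 to 60 N. Pads are 20 mm wide; open, the fingers measure 119 mm over their backs; the gripper's body (75 mm by 180 mm) begins 59 mm behind the grasp point.
Start: joints at [59.782, 7.093, 94.555, -0, 78.352, -4.733], TCP at [0.28, 0.587, 0.226] pointing down, gripper open.
Joint ranges: [-149.61, 149.61], [-58.7, 133.49], [1.44, 155.28], [-77.14, 257.14], [18.33, 153.61], [-166.67, 166.67]. Speed limits (degrees/s): [147.25, 147.25, 180, 180, 180, 180].

INTERFACE

Orientations are given as a 3x3 rotation matrix whose columns are the frame's x, y, z axes.
In Python, from cell import r, cams gives the robot as it stands. The module is installed in compiled form; this text tells all that it offers.
- The arm moves only by the tool jog_arm, never from a script. Its argument "motion" is a list of rows, each a list of 3 entries, a list of its own where there are three numbers: the opening, from 0 (shut) to 1 (fully open), then the shift along the tool's x, y, z in mm, then the turn, a rotation vector about the tool's x, y, z in degrees. In form: [[hand, [dx, dy, dz], [rx, ry, rz]], ...]. A call has exactly 8 rows; each row shifts and turns the commanded pose from where the row before left it, along the tool's axes as they then stand; what a row does not reach is not made up. A row lasts 1/10 s, in which the tool goes at most 50 mm and 8.59 degrees, less where a joint would pass 70% of its speed; a pose out of reach is approached as far as the arm can. A call with a gripper value outside its range is refused whole. The fingers move at their own pace and stop on an object; "squeeze" is the grip in N (left out, the last holds). Time passes only in rows, so rows that do not move let the fingers close, or fill a call up. It gives the time, the measured TCP pose, the force, the opening and the grip force at its end, in the units of the state.
- r.state(): the state, without advancing time (a new reading comes with each control period).
- cams.snapshot(name): name is "scene" or "top"; returns the picture (420x560x3 uint8, red, green, blue); there is no depth.
- cams.get_calibration(name): a dict with "fx", "fy", "cx", "cy" (pixels), "position" and "rotation" of the camera in the world. Camera axes: x right, y down, z forward; pixel columns grow to the right and rows downward; lengths in m; the calibration is good to about 2 mm. A picture is of the moment at which its call begins. get_calibration takes no time and is no camera call.
- r.hand_in(): hands the job in; it is judged then, once.
The state is a dict: "clock": time; "joints": joint angles; "joint_vel": joint speeds; "joint_efforts": joint torques, N m; "eef_pos": TCP position; "tcp_rot": TCP orientation; "contact_force": force on the tool from outside, world axes, zero at the start; "ft_torque": the same for the moment, N m; "opening": finger opening in m; "grip_force": force on a finger pad.
Only numpy, scipy, OpenCV 4.12 (cv2) and the standard library are available. Lean on these libraries where they do the work, as an engineer would, in place of code of your own. Each camera call takes 0.05 s, during which the arm holds its last target. There are 200 camera calls.

## Working session

There is one attempt and no reset: what is moved stays moved. The work goes in short steps, Python scripts to look and compute and a tool call to move; the robot and the scene stay as the last step left them, time stands still between calls to the robot, and variables do not carry over. Pictures are saved under pics/ and viewed, at most 10 in all, crops included, and the job is handed in when it is done.

Besides the shell and the picture viewer there is one more tool, called after "Request:" as a command line: name --argument value ..., lists and objects as JSON in quotes. jog_arm: Moves the arm, as the interface text tells. Its arguments: {"type":"object","properties":{"motion":{"type":"array"},"squeeze":{"type":"number"}},"required":["motion"]}

```bash
mkdir -p pics; python3 - <<'E'
from cell import r,cams
import cv2,numpy as np
np.set_printoptions(precision=4,suppress=True)
for n in("scene","top"):
    im=cams.snapshot(n); cv2.imwrite(f"pics/{n}0.png",im[:,:,::-1]); print(n,cams.get_calibration(n))
print(r.state(),r.tips_ahead)
E
```

```text
scene {'fx': 418.5396379622895, 'fy': 418.5396379622895, 'cx': 289.4576632867334, 'cy': 210.3270500560364, 'position': array([ 0.7673, -0.3482,  0.4576]), 'rotation': array([[ 0.9028,  0.2836, -0.3234],
       [ 0.4298, -0.5659,  0.7036],
       [ 0.0165, -0.7742, -0.6328]])}
top {'fx': 438.6537219517894, 'fy': 438.6537219517894, 'cx': 282.1690985695864, 'cy': 207.23662937511975, 'position': array([0.3808, 0.0972, 0.7985]), 'rotation': array([[ 0.215 , -0.9538,  0.2098],
       [-0.9766, -0.2109,  0.042 ],
       [ 0.0042, -0.2139, -0.9768]])}
{'clock': 0.1, 'joints': array([59.7827,  7.1311, 94.6249,  0.0012, 78.3517, -4.7323]), 'joint_vel': array([ 0.049 , -0.0806, -0.1011,  0.0441,  0.1   ,  0.0587]), 'joint_efforts': array([  0.0012, -41.8885, -36.1094,   0.0777,   0.0462,  -0.    ]), 'eef_pos': array([0.2794, 0.5863, 0.2245]), 'tcp_rot': array([[-0.9027,  0.4303, -0.001 ],
       [ 0.4303,  0.9027, -0.0016],
       [ 0.0002, -0.0019, -1.    ]]), 'contact_force': array([ 0.3391,  0.1074, -0.2619]), 'ft_torque': array([ 0.0255, -0.0476,  0.0017]), 'grip_force': 0.0, 'opening': 0.09499013050013821} 0.011
```

View pics/top0.png

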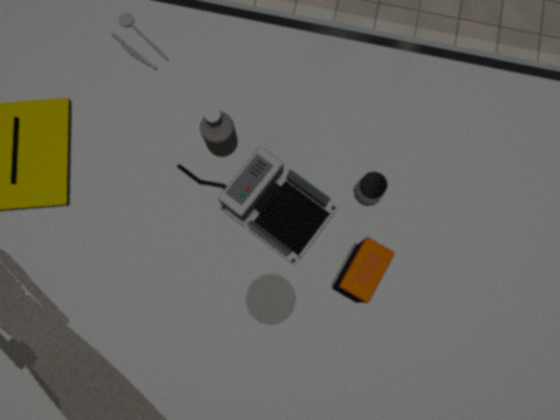

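View pics/scene0.png

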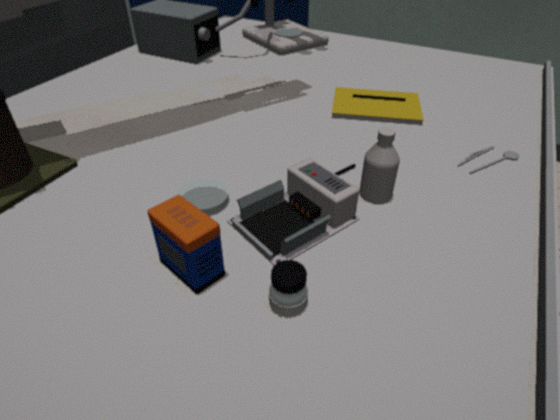

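```bash
cat > h.py <<'E'
from cell import r,cams
import cv2,numpy as np
np.set_printoptions(precision=4,suppress=True)
def cast(n,uv,z):
    c=cams.get_calibration(n); uv=np.atleast_2d(uv).astype(float)
    d=np.c_[(uv[:,0]-c['cx'])/c['fx'],(uv[:,1]-c['cy'])/c['fy'],np.ones(len(uv))]@c['rotation'].T
    p=c['position']; return p+d*((z-p[2])/d[:,2])[:,None]
def proj(n,P):
    c=cams.get_calibration(n); q=(np.atleast_2d(P)-c['position'])@c['rotation']
    return np.c_[q[:,0]/q[:,2]*c['fx']+c['cx'],q[:,1]/q[:,2]*c['fy']+c['cy']]
def orange(im):
    h=cv2.cvtColor(im,cv2.COLOR_RGB2HSV); m=cv2.inRange(h,(5,150,90),(20,255,255))
    return max(cv2.findContours(m,0,2)[0],key=cv2.contourArea)
def top_rect(n="top",z=.1):
    im=cams.snapshot(n); b=cv2.boxPoints(cv2.minAreaRect(orange(im))); return im,b,cast(n,b,z)
E
python3 - <<'E'
from h import *
im,b,P=top_rect()
print(b,P,P.mean(0),np.linalg.norm(np.diff(P,axis=0),axis=1))
g=cv2.cvtColor(im,cv2.COLOR_RGB2GRAY)
s=cv2.resize(im[135:315,205:405],None,fx=4,fy=4,interpolation=cv2.INTER_CUBIC)[:600 if 0 else 720]
s=cv2.resize(im[140:290,205:405],None,fx=4,fy=4,interpolation=cv2.INTER_CUBIC)
s=cv2.convertScaleAbs(s,alpha=1.6)
cv2.imwrite("pics/c1.png",s[:,:,::-1])
# housing top: bright
sub=np.zeros_like(g); sub[140:265,215:340]=g[140:265,215:340]
for nm,m in(("black",((sub<35)&(sub>0)).astype(np.uint8)),("bright",(sub>145).astype(np.uint8))):
    for c in cv2.findContours(m,0,2)[0]:
        if cv2.contourArea(c)>150: print(nm,cv2.contourArea(c),cv2.boxPoints(cv2.minAreaRect(c)).round(1).tolist())
E
```

```text
[[338.4741 286.4108]
 [365.9424 236.4683]
 [394.81   252.3455]
 [367.3416 302.2879]] [[ 0.4257  0.0137  0.1   ]
 [ 0.5129 -0.0146  0.1   ]
 [ 0.4977 -0.0641  0.1   ]
 [ 0.4115 -0.0348  0.1   ]] [ 0.4619 -0.025   0.1   ] [0.0917 0.0518 0.091 ]
black 3094.5 [[241.5, 217.60000610351562], [275.0, 173.0], [328.3999938964844, 213.10000610351562], [295.0, 257.70001220703125]]
black 201.0 [[215.0, 140.0], [235.0, 140.0], [235.0, 154.0], [215.0, 154.0]]
```

View pics/c1.png

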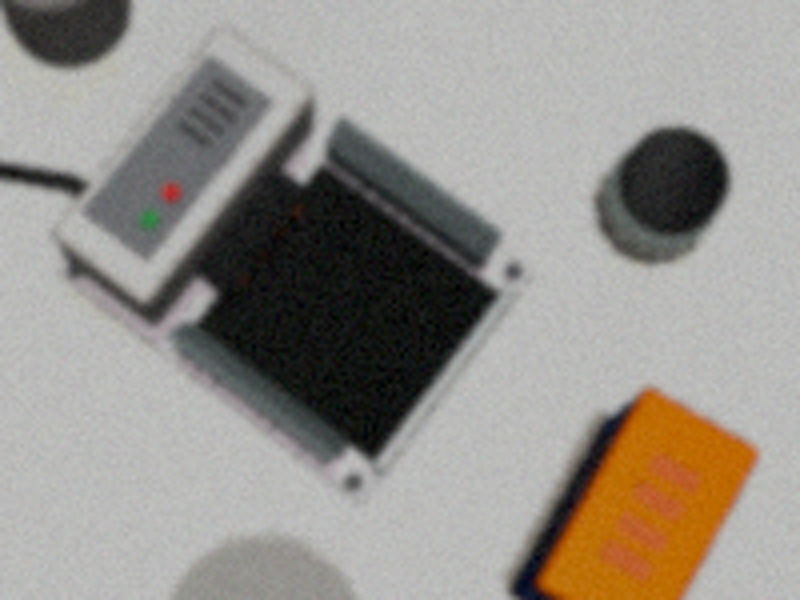

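```bash
python3 - <<'E'
from h import *
f=lambda p:np.array(p,float)/4+[205,140]
H=cast("top",f([(220,28),(314,98),(150,308),(57,232)]),.062); print(H,np.linalg.norm(np.diff(H,axis=0),axis=1))
L=cast("top",f([(497,292),(375,456)]),.006 ); print("lip in",L,np.linalg.norm(L[1]-L[0]))
L2=cast("top",f([(497,292),(375,456)]),.016 ); print("lip in16",L2)
yh=(H[3]-H[0]+H[2]-H[1]); print("dock x ang from housing",np.degrees(np.arctan2(-yh[0],yh[1])))
xh=(H[0]-H[1]+H[3]-H[2]); print("x side",np.degrees(np.arctan2(xh[1],xh[0])))
yl=L[1]-L[0];print("from lip",np.degrees(np.arctan2(-yl[0],yl[1])))
front=(H[1]+H[2])/2
a=np.radians(np.degrees(np.arctan2(-yh[0],yh[1])));X=np.array([np.cos(a),np.sin(a),0])
print("origin from housing",front-.116*X,"from lip",L.mean(0),L2.mean(0))
_,b,P=top_rect(); print(P.mean(0))
e=P[1]-P[0];print("battery y ax",np.degrees(np.arctan2(e[1],e[0])))
# scene view check of battery top
im=cams.snapshot("scene");h=orange(im);print(cast("scene",cv2.boxPoints(cv2.minAreaRect(h)),.1))
for n,uv,z in(("jar",f((675,182)),.06),("dish",(271,299),.018),("bottle",(213,117),.13)):print(n,cast("top",uv,z))
E
```

```text
[[0.6372 0.1907 0.062 ]
 [0.6145 0.1431 0.062 ]
 [0.5077 0.1915 0.062 ]
 [0.5315 0.2384 0.062 ]] [0.0527 0.1173 0.0527]
lip in [[0.5591 0.0442 0.006 ]
 [0.473  0.0834 0.006 ]] 0.0946946098481587
lip in16 [[0.5569 0.0448 0.016 ]
 [0.4718 0.0836 0.016 ]]
dock x ang from housing 65.6965081193453
x side 63.81846838578085
from lip 65.4861615174684
origin from housing [0.5134 0.0616 0.062 ] from lip [0.5161 0.0638 0.006 ] [0.5144 0.0642 0.016 ]
[ 0.4619 -0.025   0.1   ]
battery y ax -17.967400050658025
[[ 0.4169 -0.0401  0.1   ]
 [ 0.4037  0.0249  0.1   ]
 [ 0.5159 -0.0179  0.1   ]
 [ 0.5194 -0.0731  0.1   ]]
jar [[ 0.6118 -0.0186  0.06  ]]
dish [[0.3845 0.1146 0.018 ]]
bottle [[0.6473 0.2687 0.13  ]]
```

Request:
jog_arm --motion '[[1,[-27,-30,0],[0,0,0]],[1,[-27,-30,0],[0,0,0]],[1,[-27,-30,0],[0,0,0]],[1,[-27,-30,0],[0,0,0]],[1,[-27,-30,0],[0,0,0]],[1,[-27,-30,0],[0,0,0]],[1,[-27,-30,0],[0,0,0]],[1,[-27,-30,0],[0,0,0]]]'

```text
clock: 1.05
eef_pos: [0.3715, 0.2756, 0.2257]
tcp_rot: [[-0.903, 0.43, 0.0], [0.43, 0.903, 0.0], [-0.0, 0.0, -1.0]]
contact_force: [0.6, -0.7, 0.6]
opening: 0.0948
grip_force: 0.0
```

Request:
jog_arm --motion '[[1,[-27,-30,0],[0,0,0]],[1,[-27,-30,0],[0,0,0]],[1,[-27,-30,0],[0,0,0]],[1,[-27,-30,0],[0,0,0]],[1,[-27,-30,0],[0,0,0]],[1,[-27,-30,0],[0,0,0]],[1,[-27,-27,0],[0,0,0]],[1,[-22,-27,0],[0,0,-7.5]]]'

```text
clock: 1.85
eef_pos: [0.4615, -0.0267, 0.2258]
tcp_rot: [[-0.952, 0.306, 0.001], [0.306, 0.952, -0.0], [-0.001, 0.0, -1.0]]
contact_force: [-0.0, 0.2, -0.4]
opening: 0.0951
grip_force: 0.0
```

```bash
python3 - <<'E'
from h import *
s=r.state(); print(s['clock'],s['eef_pos'],s['tcp_rot'],s['contact_force'])
d=np.array([.4619,-.025,.083])-s['eef_pos']; print("delta tool mm",d@s['tcp_rot']*1000)
E
```

```text
1.85 [ 0.4615 -0.0267  0.2258] [[-0.9519  0.3064  0.0007]
 [ 0.3064  0.9519 -0.0001]
 [-0.0007  0.0001 -1.    ]] [-0.0135  0.2177 -0.3806]
delta tool mm [  0.2753   1.7082 142.8075]
```

Request:
jog_arm --motion '[[1,[0,1.5,20],[0,0,0]],[1,[0,0,20],[0,0,0]],[1,[0,0,20],[0,0,0]],[1,[0,0,20],[0,0,0]],[1,[0,0,20],[0,0,0]],[1,[0,0,20],[0,0,0]],[1,[0,0,15],[0,0,0]],[1,[0,0,8],[0,0,0]]]'

```text
clock: 2.65
eef_pos: [0.4606, -0.0233, 0.0811]
tcp_rot: [[-0.951, 0.309, -0.002], [0.309, 0.951, 0.0], [0.002, -0.0, -1.0]]
contact_force: [0.4, 0.3, 0.3]
opening: 0.0951
grip_force: 0.0
```

Request:
jog_arm --motion '[[0.5,[0,0,0],[0,0,0]],[0.5,[0,0,0],[0,0,0]],[0.5,[0,0,0],[0,0,0]],[0.5,[0,0,0],[0,0,0]],[0.5,[0,0,0],[0,0,0]],[0.5,[0,0,0],[0,0,0]],[0.5,[0,0,0],[0,0,0]],[0.5,[0,0,0],[0,0,0]]]' --squeeze 15

```text
clock: 3.45
eef_pos: [0.462, -0.0242, 0.0833]
tcp_rot: [[-0.951, 0.308, 0.001], [0.308, 0.951, -0.002], [-0.001, -0.002, -1.0]]
contact_force: [-1.5, -4.1, 3.9]
opening: 0.0524
grip_force: 15.0
```

Request:
jog_arm --motion '[[0.5,[0,0,0],[0,0,3.3]],[0.5,[0,0,0],[0,0,3.3]],[0.5,[-3,10,0],[0,0,0]],[0.5,[-3,10,0],[0,0,0]],[0.5,[-3,12,0],[0,0,0]],[0.5,[-2.5,12,0],[0,0,0]],[0.5,[0,10,0],[0,0,0]],[0.5,[0,5,0],[0,0,0]]]'

```text
clock: 4.25
eef_pos: [0.4968, 0.0249, 0.0829]
tcp_rot: [[-0.91, 0.415, -0.001], [0.415, 0.91, -0.003], [-0.0, -0.003, -1.0]]
contact_force: [-2.1, -5.6, -0.4]
opening: 0.052
grip_force: 15.0
```

```bash
python3 - <<'E'
from h import *
im=cams.snapshot("scene"); s=cv2.resize(im[140:290,140:340],None,fx=4,fy=4,interpolation=cv2.INTER_CUBIC)
cv2.imwrite("pics/c2.png",cv2.convertScaleAbs(s,alpha=1.6)[:,:,::-1])
X=np.array([.4163,.9092,0]);Y=np.array([-.9092,.4163,0]);O=np.array([.5145,.063,0])
# outline proj of battery foot expected & lip ends for check (crop px)
s=r.state();t=s['eef_pos'].copy();t[2]=0
f=lambda P:((proj("scene",P)-[140,140])*4).round(0)
print(s['eef_pos'],s['tcp_rot'][:,1])
print("lip outer top ends",f([O-.006*X+.052*Y+[0,0,.016],O-.006*X-.052*Y+[0,0,.016]]))
print("batt top corners",f([t+a*X+b*Y+[0,0,.1] for a in(-.026,.026) for b in(-.046,.046)]))
E
```

```text
[0.497  0.0256 0.0828] [ 0.4151  0.9098 -0.0013]
lip outer top ends [[359. 316.]
 [516. 459.]]
batt top corners [[349. 349.]
 [204. 214.]
 [479. 284.]
 [329. 161.]]
```

View pics/c2.png

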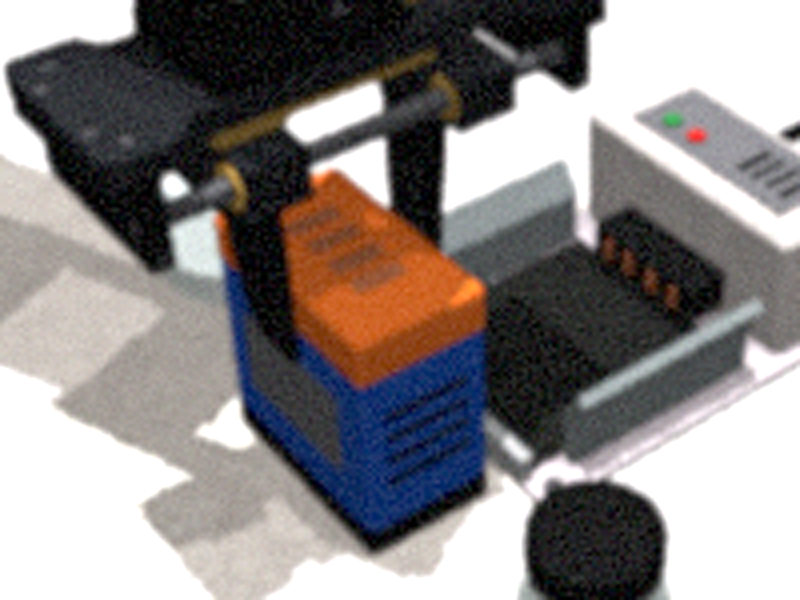

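Request:
jog_arm --motion '[[0.5,[0,3,0],[0,0,0]],[0.5,[0,2,0],[0,0,0]],[0.5,[0,1,0],[0,0,0]],[0.5,[0,0.5,0],[0,0,0]],[0.5,[0,0.5,0],[0,0,0]],[0.5,[0,0,0],[0,0,0]],[0.5,[0,0,0],[0,0,0]],[0.5,[0,0,0],[0,0,0]]]'

```text
clock: 5.1
eef_pos: [0.4992, 0.0305, 0.0829]
tcp_rot: [[-0.91, 0.415, -0.001], [0.415, 0.91, -0.003], [-0.0, -0.003, -1.0]]
contact_force: [-2.7, -7.2, 4.2]
opening: 0.0519
grip_force: 15.0
```

Request:
jog_arm --motion '[[0.5,[0,0.5,0],[0,0,0]],[0.5,[0,0.5,0],[0,0,0]],[0.5,[0,0.5,0],[0,0,0]],[0.5,[0,0,0],[0,0,0]],[0.5,[0,0,0],[0,0,0]],[0.5,[0,0,0],[0,0,0]],[0.5,[0,0,0],[0,0,0]],[0.5,[0,0,0],[0,0,0]]]'

```text
clock: 5.9
eef_pos: [0.4998, 0.0319, 0.0828]
tcp_rot: [[-0.91, 0.415, -0.001], [0.415, 0.91, -0.003], [0.0, -0.003, -1.0]]
contact_force: [-3.2, -6.8, 4.5]
opening: 0.0521
grip_force: 15.0
```

Request:
jog_arm --motion '[[0.5,[0,0.5,0],[0,0,0]],[0.5,[0,0.5,0],[0,0,0]],[0.5,[0,0.5,0],[0,0,0]],[0.5,[0,0,0],[0,0,0]],[0.5,[0,0,0],[0,0,0]],[0.5,[0,0,0],[0,0,0]],[0.5,[0,0,0],[0,0,0]],[0.5,[0,0,0],[0,0,0]]]'

```text
clock: 6.7
eef_pos: [0.5004, 0.0332, 0.0829]
tcp_rot: [[-0.91, 0.416, -0.001], [0.416, 0.91, -0.003], [0.0, -0.003, -1.0]]
contact_force: [-1.5, -6.4, 4.6]
opening: 0.052
grip_force: 15.0
```

Request:
jog_arm --motion '[[0.5,[0,0.5,0],[0,0,0]],[0.5,[0,0.5,0],[0,0,0]],[0.5,[0,0.5,0],[0,0,0]],[0.5,[0,0,0],[0,0,0]],[0.5,[0,0,0],[0,0,0]],[0.5,[0,0,0],[0,0,0]],[0.5,[0,0,0],[0,0,0]],[0.5,[0,0,0],[0,0,0]]]'

```text
clock: 7.5
eef_pos: [0.501, 0.0346, 0.0829]
tcp_rot: [[-0.91, 0.416, -0.001], [0.416, 0.91, -0.003], [0.0, -0.003, -1.0]]
contact_force: [-3.5, -8.5, 4.8]
opening: 0.0519
grip_force: 15.0
```

Request:
jog_arm --motion '[[0.5,[0,0.5,0],[0,0,0]],[0.5,[0,0.5,0],[0,0,0]],[0.5,[0,0.5,0],[0,0,0]],[0.5,[0,0,0],[0,0,0]],[0.5,[0,0,0],[0,0,0]],[0.5,[0,0,0],[0,0,0]],[0.5,[0,0,0],[0,0,0]],[0.5,[0,0,0],[0,0,0]]]'

```text
clock: 8.3
eef_pos: [0.5012, 0.0349, 0.0829]
tcp_rot: [[-0.91, 0.415, -0.003], [0.415, 0.91, -0.005], [0.001, -0.006, -1.0]]
contact_force: [-4.3, -11.3, 6.7]
opening: 0.0525
grip_force: 15.1
```

```bash
python3 - <<'E'
from h import *
s=r.state();print(s['contact_force'],s['ft_torque'],s['eef_pos'])
a=cv2.resize(cams.snapshot("scene")[150:285,190:300],None,fx=3.6,fy=3.6,interpolation=cv2.INTER_CUBIC)
b=cv2.resize(cams.snapshot("top")[160:295,270:380],None,fx=3.6,fy=3.6,interpolation=cv2.INTER_CUBIC)
cv2.imwrite("pics/c3.png",cv2.convertScaleAbs(np.hstack([a,b]),alpha=1.5)[:,:,::-1])
E
```

```text
[ -4.3016 -11.2845   6.6621] [-2.3648  1.1301 -0.0527] [0.5012 0.0349 0.0829]
```

View pics/c3.png

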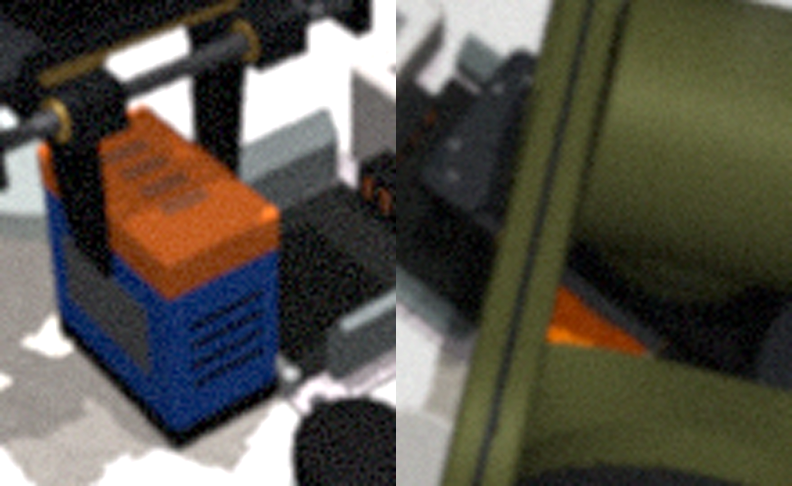

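Request:
jog_arm --motion '[[0.5,[0,-1,0],[0,0,0]],[0.65,[0,0,0],[0,0,0]],[0.8,[0,0,0],[0,0,0]],[0.9,[0,0,0],[0,0,0]],[0.9,[0,0,0],[0,0,0]],[0.9,[0,0,-15],[0,0,0]],[0.9,[0,0,-30],[0,0,0]],[0.9,[0,0,-30],[0,0,0]]]'

```text
clock: 9.2
eef_pos: [0.5014, 0.0366, 0.159]
tcp_rot: [[-0.909, 0.416, -0.001], [0.416, 0.909, 0.0], [0.001, 0.0, -1.0]]
contact_force: [0.3, -0.6, -0.3]
opening: 0.0856
grip_force: 0.0
```

```bash
python3 - <<'E'
from h import *
s=r.state();print(s['joints'],s['eef_pos'],s['opening'])
E
```

```text
[ -1.956   -8.8838 116.91     0.026   72.0159 -67.3913] [0.5014 0.0366 0.159 ] 0.08557123146048642
```

Request:
jog_arm --motion '[[0.5,[0,-35,0],[0,0,0]],[0.5,[0,-35,0],[0,0,0]],[0.5,[0,0,0],[0,0,8]],[0.5,[0,0,0],[0,0,8]],[0.5,[0,0,0],[0,0,8]],[0.5,[0,0,0],[0,0,8]],[0.5,[0,0,0],[0,0,8]],[0.5,[0,0,0],[0,0,8]]]'

```text
clock: 10.0
eef_pos: [0.4729, -0.0272, 0.159]
tcp_rot: [[-0.294, 0.956, 0.001], [0.956, 0.294, 0.0], [-0.0, 0.001, -1.0]]
contact_force: [0.5, 1.2, 0.4]
opening: 0.0479
grip_force: 0.0
```

Request:
jog_arm --motion '[[0.5,[0,0,0],[0,0,8]],[0.5,[0,0,0],[0,0,8]],[0.5,[0,0,0],[0,0,8]],[0.5,[0,0,0],[0,0,8]],[0.5,[0,0,0],[0,0,8]],[0.5,[0,0,15],[0,0,2]],[0.5,[0,0,25],[0,0,0]],[0.5,[0,0,25],[0,0,0]]]'

```text
clock: 10.8
eef_pos: [0.4736, -0.0272, 0.0938]
tcp_rot: [[0.416, 0.909, 0.003], [0.909, -0.416, -0.0], [0.001, 0.003, -1.0]]
contact_force: [-0.3, 0.3, 0.1]
opening: 0.0475
grip_force: 0.0
```

```bash
cat >> h.py <<'E'
X=np.array([.4163,.9092,0]);Y=np.array([-.9092,.4163,0]);O=np.array([.5145,.063,0])
def dock(p): p=np.atleast_2d(p)-O; return np.c_[p@X,p@Y,p[:,2]]
E
python3 - <<'E'
from h import *
s=r.state();print(dock(s['eef_pos']),s['tcp_rot'],s['opening'],s['joints'])
im,b,P=top_rect(); print(dock(P),dock(P).mean(0))
E
```

```text
[[-0.0991 -0.0004  0.0938]] [[ 0.4159  0.9094  0.0032]
 [ 0.9094 -0.4159 -0.0002]
 [ 0.0012  0.003  -1.    ]] 0.047454248213363144 [ -9.791   -8.7005 123.4765   0.0235  65.0392  14.7734]
[[-0.0065  0.0472  0.1   ]
 [-0.0047 -0.0452  0.1   ]
 [-0.0571 -0.0455  0.1   ]
 [-0.0577  0.0461  0.1   ]] [-0.0315  0.0006  0.1   ]
```

Request:
jog_arm --motion '[[0.5,[15,0,0],[0,0,0]],[0.5,[12,0,0],[0,0,0]],[0.5,[4,0,0],[0,0,0]],[0.5,[4,0,-1],[0,0,0]],[0.5,[4,0,-2],[0,0,0]],[0.5,[4,0,-2],[0,0,0]],[0.5,[4,0,-2],[0,0,0]],[0.5,[4,0,-2],[0,0,0]]]'

```text
clock: 11.65
eef_pos: [0.4948, 0.0187, 0.1035]
tcp_rot: [[0.416, 0.909, 0.002], [0.909, -0.416, -0.001], [-0.0, 0.003, -1.0]]
contact_force: [-1.2, -2.6, 3.4]
opening: 0.0476
grip_force: 1.9
```

Request:
jog_arm --motion '[[0.5,[4,0,-2],[0,0,0]],[0.5,[4,0,-1.5],[0,0,0]],[0.5,[4,0,-1.5],[0,0,0]],[0.5,[4,0,-1],[0,0,0]],[0.5,[3,0,-1],[0,0,0]],[0.5,[3,0,-0.5],[0,0,0]],[0.5,[3,0,0],[0,0,0]],[0.5,[3,0,0],[0,0,0]]]'

```text
clock: 12.45
eef_pos: [0.5053, 0.0449, 0.1089]
tcp_rot: [[0.416, 0.909, -0.0], [0.909, -0.416, 0.0], [-0.0, -0.001, -1.0]]
contact_force: [-0.6, -0.4, -0.3]
opening: 0.0475
grip_force: 0.0
```

```bash
python3 - <<'E'
from h import *
s=r.state();print(dock(s['eef_pos']))
b=cv2.resize(cams.snapshot("scene")[150:285,170:350],None,fx=4,fy=4,interpolation=cv2.INTER_CUBIC)
cv2.imwrite("pics/c4.png",cv2.convertScaleAbs(b,alpha=1.5)[:,:,::-1])
E
```

```text
[[-0.0203  0.0008  0.1089]]
```

View pics/c4.png

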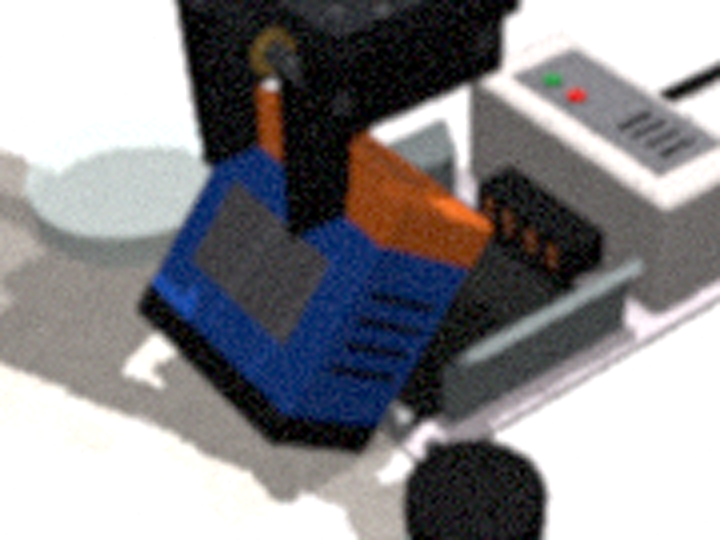

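Request:
jog_arm --motion '[[0.5,[2,0,0],[0,0,0]],[0.5,[2,0,0],[0,0,0]],[0.5,[2,0,0],[0,0,0]],[0.5,[0,0,0],[0,0,0]],[0.5,[0,0,0],[0,0,0]],[0.5,[0,0,-10],[0,0,0]],[0.5,[0,0,-20],[0,0,0]],[0.5,[-20,0,-20],[0,0,0]]]'

```text
clock: 13.3
eef_pos: [0.4999, 0.0325, 0.1603]
tcp_rot: [[0.414, 0.91, 0.0], [0.91, -0.414, 0.0], [0.0, -0.0, -1.0]]
contact_force: [1.4, -0.1, -0.3]
opening: 0.0477
grip_force: 0.0
```

```bash
python3 - <<'E'
from h import *
s=r.state();print(dock(s['eef_pos']),s['joints'])
b=cv2.resize(cams.snapshot("scene")[150:285,170:350],None,fx=4,fy=4,interpolation=cv2.INTER_CUBIC)
cv2.imwrite("pics/c5.png",cv2.convertScaleAbs(b,alpha=1.5)[:,:,::-1])
f=lambda P:((proj("scene",P)-[170,150])*4).round(0)
print(f([O+a*X+b*Y+[0,0,z] for a,z in((-.024,.068),(-.018,.068),(-.022,.016)) for b in(-.046,.046)]))
E
```

```text
[[-0.0338  0.0006  0.1603]] [ -2.4373  -9.2338 117.085    0.029   72.1438  22.0283]
[[342. 327.]
 [198. 199.]
 [356. 319.]
 [211. 193.]
 [352. 430.]
 [214. 300.]]
```

View pics/c5.png

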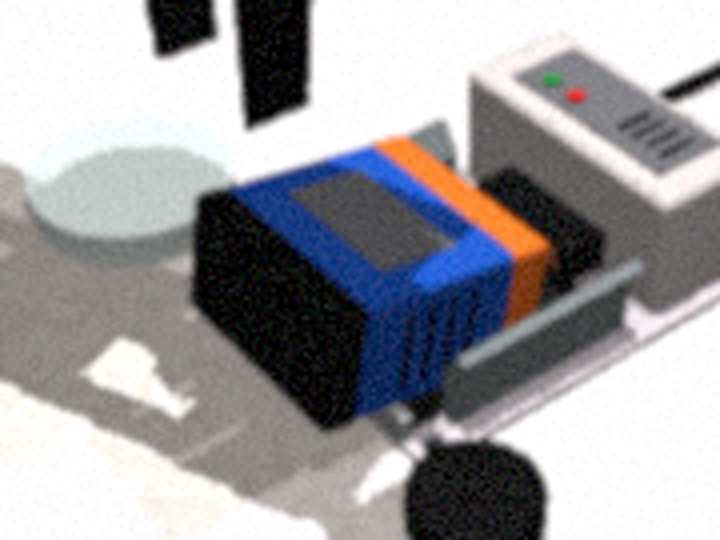

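Request:
jog_arm --motion '[[0.5,[-30,0,0],[0,0,0]],[0.5,[-40,0,0],[0,0,0]],[0.5,[0,0,0],[0,-7.5,0]],[0.5,[0,0,0],[0,-7.5,0]],[0.5,[0,0,0],[0,-7.5,0]],[0.5,[0,0,0],[0,-7.5,0]],[0.5,[0,0,0],[0,0,0]],[0.5,[0,0,0],[0,0,0]]]'

```text
clock: 14.15
eef_pos: [0.4705, -0.0313, 0.1588]
tcp_rot: [[0.359, 0.91, -0.208], [0.789, -0.415, -0.453], [-0.499, -0.001, -0.867]]
contact_force: [-0.3, -0.2, -0.1]
opening: 0.0474
grip_force: 0.0
```

```bash
python3 - <<'E'
from h import *
s=r.state();print(dock(s['eef_pos']),s['tcp_rot'].T@np.c_[X,Y,[0,0,1]],s['joints'])
a=cams.snapshot("top");t=a[150:290,225:365]
o=orange(a);print("orange",dock(cast("top",cv2.boxPoints(cv2.minAreaRect(o)),.06)))
h=cv2.cvtColor(a,cv2.COLOR_RGB2HSV);m=cv2.inRange(h,(105,120,20),(130,255,255));m[:140]=0
c=max(cv2.findContours(m,0,2)[0],key=cv2.contourArea);print("blue",dock(cast("top",cv2.boxPoints(cv2.minAreaRect(c)),.064)))
b=cams.snapshot("scene")[155:275,190:330]
u=np.hstack([cv2.resize(t,(400,400),interpolation=2),cv2.resize(b,(400,343),interpolation=2)[:343].copy() if 0 else cv2.copyMakeBorder(cv2.resize(b,(400,343),interpolation=2),0,57,0,0,0)])
cv2.imwrite("pics/c6.png",cv2.convertScaleAbs(u,alpha=1.7)[:,:,::-1])
E
```

```text
[[-0.1041  0.0007  0.1588]] [[ 0.8668  0.0016 -0.4986]
 [ 0.0013 -1.     -0.0009]
 [-0.4986  0.0001 -0.8669]] [  4.5777  -1.9995 114.3998 -25.9557  83.9442  35.6386]
orange [[ 0.0697  0.0129  0.06  ]
 [ 0.0699 -0.0296  0.06  ]
 [ 0.0556 -0.0293  0.06  ]
 [ 0.0555  0.0131  0.06  ]]
blue [[ 0.0524  0.0107  0.064 ]
 [ 0.0527 -0.027   0.064 ]
 [ 0.0379 -0.0268  0.064 ]
 [ 0.0376  0.0108  0.064 ]]
```

View pics/c6.png

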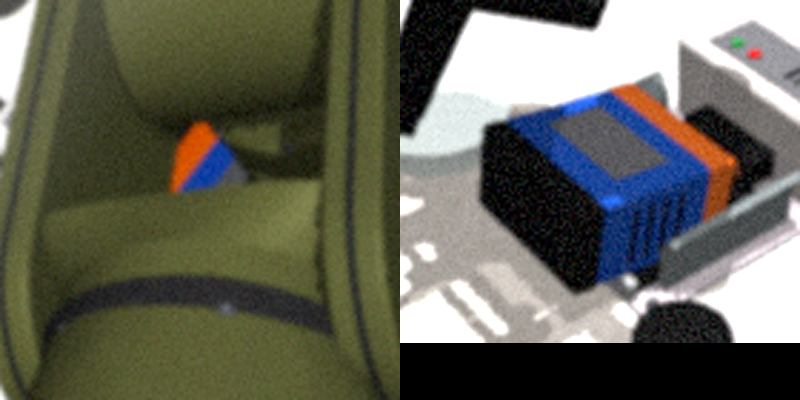

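Request:
jog_arm --motion '[[0.5,[0,0,24],[0,0,0]],[0.5,[0,0,24],[0,0,0]],[0.5,[15,0,0],[0,0,0]],[0.5,[15,0,0],[0,0,0]],[0.5,[15,0,0],[0,0,0]],[0.5,[15,0,0],[0,0,0]],[0.5,[15,0,0],[0,0,0]],[0.5,[15,0,0],[0,0,0]]]'

```text
clock: 15.05
eef_pos: [0.4937, 0.0187, 0.0721]
tcp_rot: [[0.36, 0.91, -0.207], [0.788, -0.415, -0.455], [-0.5, 0.0, -0.866]]
contact_force: [0.5, -0.6, 0.2]
opening: 0.0473
grip_force: 0.0
```

Request:
jog_arm --motion '[[0.5,[3.5,0,-2],[0,0,0]],[0.5,[2.6,0,-1.5],[0,0,0]],[0.5,[1.7,0,-1],[0,0,0]],[0.5,[1.7,0,-1],[0,0,0]],[0.5,[1.7,0,-1],[0,0,0]],[0.5,[0,0,0],[0,0,0]],[0.5,[0,0,0],[0,0,0]],[0.5,[0,0,0],[0,0,0]]]'

```text
clock: 15.85
eef_pos: [0.4981, 0.0285, 0.0727]
tcp_rot: [[0.36, 0.909, -0.209], [0.787, -0.416, -0.455], [-0.501, -0.0, -0.866]]
contact_force: [-1.5, -3.9, 0.2]
opening: 0.0474
grip_force: 2.3
```

```bash
python3 - <<'E'
from h import *
s=r.state();print(dock(s['eef_pos']),s['contact_force']@X,s['contact_force'])
f=lambda p:np.array(p,float)/4+[170,150]
print(dock(cast("scene",f([(365,310),(197,193)]),.068)))
E
```

```text
[[-0.0382  0.0006  0.0727]] -4.2281478686885405 [-1.5355 -3.9473  0.2099]
[[-0.0128 -0.044   0.068 ]
 [-0.0222  0.0493  0.068 ]]
```

Request:
jog_arm --motion '[[0.5,[1.73,0,-1],[0,0,0]],[0.5,[1.73,0,-1],[0,0,0]],[0.5,[1.73,0,-1],[0,0,0]],[0.5,[1.73,0,-1],[0,0,0]],[0.5,[1.73,0,-1],[0,0,0]],[0.5,[1.73,0,-1],[0,0,0]],[0.5,[1.73,0,-1],[0,0,0]],[0.5,[1.73,0,-1],[0,0,0]]]'

```text
clock: 16.65
eef_pos: [0.505, 0.0436, 0.0726]
tcp_rot: [[0.36, 0.909, -0.208], [0.788, -0.416, -0.455], [-0.5, -0.0, -0.866]]
contact_force: [-1.9, -4.1, 0.3]
opening: 0.0476
grip_force: 1.9
```

```bash
cat > m.py <<'E'
from h import *
s=r.state();print(dock(s['eef_pos']),s['contact_force']@X,s['contact_force']@Y,s['contact_force'][2],s['ft_torque'])
a=cams.snapshot("scene")
def line(z,P):return dock(cast("scene",P,z))
o=orange(a);b=cv2.boxPoints(cv2.minAreaRect(o));print(b.round(1).tolist())
h=cv2.cvtColor(a,cv2.COLOR_RGB2HSV);m=cv2.inRange(h,(105,120,20),(130,255,255));m[:,:190]=0;m[290:]=0;m[:150]=0
c=max(cv2.findContours(m,0,2)[0],key=cv2.contourArea)
e=cv2.approxPolyDP(cv2.convexHull(c),3,True)[:,0];print(e.tolist())
E
python3 m.py
```

```text
[[-0.0216  0.0006  0.0726]] -4.505626690628119 0.0674183337851196 0.3149183697393933 [-0.481   0.2675 -0.0419]
[[298.0, 199.10000610351562], [302.70001220703125, 193.8000030517578], [315.6000061035156, 205.3000030517578], [310.79998779296875, 210.60000610351562]]
[[294, 197], [306, 207], [304, 227], [271, 249], [262, 209], [283, 196]]
```

Request:
jog_arm --motion '[[0.5,[0.87,0,-0.5],[0,0,0]],[0.5,[0.87,0,-0.5],[0,0,0]],[0.5,[0.87,0,-0.5],[0,0,0]],[0.5,[0.87,0,-0.5],[0,0,0]],[0.5,[0.87,0,-0.5],[0,0,0]],[0.5,[0.87,0,-0.5],[0,0,0]],[0.5,[0,0,0],[0,0,0]],[0.5,[0,0,0],[0,0,0]]]'

```text
clock: 17.5
eef_pos: [0.5075, 0.0491, 0.0725]
tcp_rot: [[0.36, 0.909, -0.208], [0.788, -0.416, -0.454], [-0.5, 0.0, -0.866]]
contact_force: [-2.1, -3.3, 0.1]
opening: 0.0479
grip_force: 1.5
```

Request:
jog_arm --motion '[[0.5,[0.87,0,-0.5],[0,0,0]],[0.5,[0.87,0,-0.5],[0,0,0]],[0.5,[0,0,0],[0,0,0]],[0.5,[0,0,0],[0,0,0]],[0.5,[0,0,0],[0,0,0]],[0.5,[0,0,0],[0,0,0]],[0.5,[0,0,0],[0,0,0]],[0.5,[0,0,0],[0,0,0]]]'

```text
clock: 18.3
eef_pos: [0.5083, 0.0509, 0.0726]
tcp_rot: [[0.36, 0.909, -0.208], [0.788, -0.416, -0.455], [-0.5, 0.0, -0.866]]
contact_force: [-1.5, -2.6, -0.6]
opening: 0.0473
grip_force: 1.3
```

```bash
python3 m.py
```

```text
[[-0.0136  0.0006  0.0726]] -3.006418808459221 0.32208812109643903 -0.6185749203008657 [-0.2708  0.1602 -0.0429]
[[302.0, 197.0], [306.79998779296875, 191.8000030517578], [319.5, 203.39999389648438], [314.79998779296875, 208.60000610351562]]
[[297, 194], [311, 207], [308, 224], [276, 246], [266, 208], [288, 193]]
```

Request:
jog_arm --motion '[[0.5,[1.1,0,-0.07],[0,0,0]],[0.5,[1.1,0,-0.07],[0,0,0]],[0.5,[0,0,0],[0,0,0]],[0.5,[0,0,0],[0,0,0]],[0.5,[0,0,0],[0,0,0]],[0.5,[0,0,0],[0,0,0]],[0.5,[0,0,0],[0,0,0]],[0.5,[0,0,0],[0,0,0]]]'

```text
clock: 19.15
eef_pos: [0.5087, 0.0518, 0.0719]
tcp_rot: [[0.36, 0.909, -0.209], [0.786, -0.416, -0.457], [-0.502, -0.0, -0.865]]
contact_force: [-3.3, -7.1, 1.1]
opening: 0.0477
grip_force: 3.3
```

Request:
jog_arm --motion '[[0.5,[1.1,0,-0.07],[0,0,0]],[0.5,[0,0,0],[0,0,0]],[0.5,[0,0,0],[0,0,0]],[0.5,[0,0,0],[0,0,0]],[0.5,[0,0,0],[0,0,0]],[0.5,[0,0,0],[0,0,0]],[0.5,[0,0,0],[0,0,0]],[0.5,[0,0,0],[0,0,0]]]'

```text
clock: 19.95
eef_pos: [0.5087, 0.0519, 0.0717]
tcp_rot: [[0.359, 0.909, -0.211], [0.785, -0.417, -0.458], [-0.504, -0.001, -0.864]]
contact_force: [-3.7, -8.4, 3.1]
opening: 0.0477
grip_force: 5.0
```

Request:
jog_arm --motion '[[0.5,[0.5,0,0],[0,0,0]],[0.5,[0.5,0,0],[0,0,0]],[0.5,[0,0,0],[0,0,0]],[0.5,[0,0,0],[0,0,0]],[0.5,[0,0,0],[0,0,0]],[0.5,[0,0,0],[0,0,0]],[0.5,[0,0,0],[0,0,0]],[0.5,[0,0,0],[0,0,0]]]'

```text
clock: 20.75
eef_pos: [0.5087, 0.0521, 0.0715]
tcp_rot: [[0.359, 0.909, -0.212], [0.784, -0.417, -0.459], [-0.506, -0.001, -0.863]]
contact_force: [-4.7, -10.4, 4.5]
opening: 0.0479
grip_force: 6.2
```

Request:
jog_arm --motion '[[0.5,[0.5,0,0],[0,0,0]],[0.5,[0.5,0,0],[0,0,0]],[0.5,[0,0,0],[0,0,0]],[0.5,[0,0,0],[0,0,0]],[0.5,[0,0,0],[0,0,0]],[0.5,[0,0,0],[0,0,0]],[0.5,[0,0,0],[0,0,0]],[0.5,[0,0,0],[0,0,0]]]'

```text
clock: 21.55
eef_pos: [0.5089, 0.0525, 0.0711]
tcp_rot: [[0.359, 0.909, -0.212], [0.784, -0.417, -0.46], [-0.507, -0.001, -0.862]]
contact_force: [-5.5, -12.4, 5.0]
opening: 0.0478
grip_force: 6.9
```

Request:
jog_arm --motion '[[0.5,[0.5,0,-0.2],[0,0,0]],[0.5,[0.5,0,-0.2],[0,0,0]],[0.5,[0,0,0],[0,0,0]],[0.5,[0,0,0],[0,0,0]],[0.5,[0,0,0],[0,0,0]],[0.5,[0,0,0],[0,0,0]],[0.5,[0,0,0],[0,0,0]],[0.5,[0,0,0],[0,0,0]]]'

```text
clock: 22.35
eef_pos: [0.5092, 0.0532, 0.071]
tcp_rot: [[0.359, 0.909, -0.213], [0.783, -0.417, -0.461], [-0.508, -0.001, -0.862]]
contact_force: [-6.5, -13.5, 5.4]
opening: 0.0475
grip_force: 7.5
```

Request:
jog_arm --motion '[[0.5,[0.5,0,-0.2],[0,0,0]],[0.5,[0.5,0,-0.2],[0,0,0]],[0.5,[0,0,0],[0,0,0]],[0.5,[0,0,0],[0,0,0]],[0.5,[0,0,0],[0,0,0]],[0.5,[0,0,0],[0,0,0]],[0.5,[0,0,0],[0,0,0]],[0.5,[0,0,0],[0,0,0]]]'

```text
clock: 23.15
eef_pos: [0.5095, 0.0539, 0.071]
tcp_rot: [[0.359, 0.909, -0.213], [0.783, -0.417, -0.461], [-0.508, -0.001, -0.861]]
contact_force: [-7.8, -14.0, 6.1]
opening: 0.0476
grip_force: 8.1
```

```bash
python3 m.py
```

```text
[[-0.0104  0.0008  0.071 ]] -15.942562258824928 1.2805829964359559 6.136671165173392 [-2.3589  1.1665 -0.0909]
[[304.0, 197.0], [309.5, 191.5], [321.0, 203.0], [315.5, 208.5]]
[[299, 194], [312, 206], [310, 222], [275, 245], [268, 208], [288, 193]]
```

Request:
jog_arm --motion '[[0.5,[0.5,0,-0.3],[0,0,0]],[0.5,[0.5,0,-0.3],[0,0,0]],[0.5,[0,0,0],[0,0,0]],[0.5,[0,0,0],[0,0,0]],[0.5,[0.5,0,-0.3],[0,0,0]],[0.5,[0,0,0],[0,0,0]],[0.5,[0,0,0],[0,0,0]],[0.5,[0,0,0],[0,0,0]]]'

```text
clock: 24.0
eef_pos: [0.51, 0.0551, 0.0712]
tcp_rot: [[0.358, 0.909, -0.214], [0.782, -0.417, -0.462], [-0.509, -0.002, -0.86]]
contact_force: [-7.3, -14.9, 7.7]
opening: 0.0478
grip_force: 9.0
```

Request:
jog_arm --motion '[[0.5,[0.5,0,-0.3],[0,0,0]],[0.5,[0.5,0,-0.3],[0,0,0]],[0.5,[0,0,0],[0,0,0]],[0.5,[0,0,0],[0,0,0]],[0.5,[0,0,0],[0,0,0]],[0.5,[0,0,0],[0,0,0]],[0.5,[0,0,0],[0,0,0]],[0.5,[0,0,0],[0,0,0]]]'

```text
clock: 24.8
eef_pos: [0.5104, 0.0559, 0.0713]
tcp_rot: [[0.358, 0.909, -0.214], [0.782, -0.418, -0.463], [-0.51, -0.002, -0.86]]
contact_force: [-8.2, -15.1, 7.7]
opening: 0.0476
grip_force: 9.3
```

```bash
python3 m.py
```

```text
[[-0.0081  0.0008  0.0713]] -17.179512578812595 1.1590704937986647 7.741822759285698 [-2.6834  1.3722 -0.0907]
[[304.8999938964844, 196.10000610351562], [309.6000061035156, 190.8000030517578], [322.5, 202.3000030517578], [317.79998779296875, 207.60000610351562]]
[[298, 193], [313, 205], [311, 221], [276, 244], [269, 207], [289, 192]]
```

Request:
jog_arm --motion '[[0.5,[0.5,0,-0.3],[0,0,0]],[0.5,[0.5,0,-0.3],[0,0,0]],[0.5,[0,0,0],[0,0,0]],[0.5,[0,0,0],[0,0,0]],[0.5,[0,0,0],[0,0,0]],[0.5,[0,0,0],[0,0,0]],[0.5,[0,0,0],[0,0,0]],[0.5,[0,0,0],[0,0,0]]]'

```text
clock: 25.65
eef_pos: [0.5108, 0.0568, 0.0714]
tcp_rot: [[0.358, 0.909, -0.215], [0.782, -0.418, -0.463], [-0.51, -0.002, -0.86]]
contact_force: [-8.1, -16.2, 7.8]
opening: 0.0477
grip_force: 9.8
```

Request:
jog_arm --motion '[[0.5,[0.5,0,-0.3],[0,0,0]],[0.5,[0.5,0,-0.3],[0,0,0]],[0.5,[0,0,0],[0,0,0]],[0.5,[0,0,0],[0,0,0]],[0.5,[0,0,0],[0,0,0]],[0.5,[0,0,0],[0,0,0]],[0.5,[0,0,0],[0,0,0]],[0.5,[0,0,0],[0,0,0]]]'

```text
clock: 26.45
eef_pos: [0.5112, 0.0575, 0.0715]
tcp_rot: [[0.358, 0.909, -0.215], [0.781, -0.418, -0.464], [-0.511, -0.002, -0.859]]
contact_force: [-7.5, -17.9, 7.8]
opening: 0.0472
grip_force: 10.2
```

```bash
python3 m.py; python3 - <<'E'
from h import *
b=cams.snapshot("scene")[155:275,190:330]
cv2.imwrite("pics/c7.png",cv2.convertScaleAbs(cv2.resize(b,(700,600),interpolation=2),alpha=1.8)[:,:,::-1])
E
```

```text
[[-0.0064  0.0008  0.0715]] -19.397826238300304 -0.6812773280618553 7.757250590338275 [-3.0471  1.4554 -0.0966]
[[304.8999938964844, 195.10000610351562], [309.6000061035156, 189.8000030517578], [322.6000061035156, 201.39999389648438], [317.8999938964844, 206.6999969482422]]
[[300, 193], [313, 203], [311, 223], [279, 245], [270, 210], [272, 202], [289, 191]]
```

View pics/c7.png

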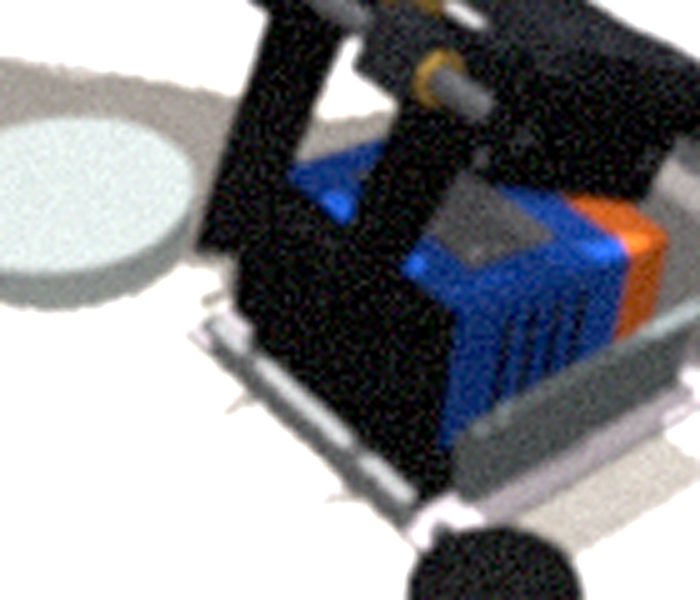

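Request:
jog_arm --motion '[[0.5,[0.5,0,0.2],[0,0,0]],[0.5,[0.5,0,0.2],[0,0,0]],[0.5,[0,0,0],[0,0,0]],[0.5,[0,0,0],[0,0,0]],[0.5,[0,0,0],[0,0,0]],[0.5,[0,0,0],[0,0,0]],[0.5,[0,0,0],[0,0,0]],[0.5,[0,0,0],[0,0,0]]]'

```text
clock: 27.35
eef_pos: [0.5112, 0.0577, 0.0708]
tcp_rot: [[0.358, 0.909, -0.216], [0.781, -0.418, -0.465], [-0.512, -0.002, -0.859]]
contact_force: [-9.2, -18.9, 8.9]
opening: 0.0478
grip_force: 11.2
```

Request:
jog_arm --motion '[[0.5,[0.3,0,0.6],[0,0,0]],[0.5,[0.3,0,0.6],[0,0,0]],[0.5,[0,0,0],[0,0,0]],[0.5,[0,0,0],[0,0,0]],[0.5,[0,0,0],[0,0,0]],[0.5,[0,0,0],[0,0,0]],[0.5,[0,0,0],[0,0,0]],[0.5,[0,0,0],[0,0,0]]]'

```text
clock: 28.15
eef_pos: [0.5109, 0.057, 0.0697]
tcp_rot: [[0.358, 0.908, -0.217], [0.78, -0.418, -0.466], [-0.514, -0.002, -0.858]]
contact_force: [-10.1, -20.2, 10.5]
opening: 0.0474
grip_force: 12.3
```

```bash
python3 m.py
```

```text
[[-0.0069  0.0008  0.0697]] -22.589954519879928 0.7782917454370153 10.468842232536176 [-3.6701  1.8333 -0.0864]
[[306.0, 196.0], [311.5, 190.5], [322.5, 201.5], [317.0, 207.0]]
[[302, 194], [314, 205], [311, 223], [279, 245], [270, 207], [292, 192]]
```

Request:
jog_arm --motion '[[0.5,[0.45,0,-0.1],[0,0,0]],[0.5,[0.45,0,-0.1],[0,0,0]],[0.5,[0,0,0],[0,0,0]],[0.5,[0,0,0],[0,0,0]],[0.5,[0,0,0],[0,0,0]],[0.5,[0,0,0],[0,0,0]],[0.5,[0,0,0],[0,0,0]],[0.5,[0,0,0],[0,0,0]]]'

```text
clock: 29.0
eef_pos: [0.5111, 0.0576, 0.0695]
tcp_rot: [[0.357, 0.908, -0.217], [0.779, -0.418, -0.467], [-0.515, -0.002, -0.857]]
contact_force: [-10.7, -21.0, 10.6]
opening: 0.0475
grip_force: 13.0
```

```bash
python3 m.py; python3 - <<'E'
from h import *
b=np.mean([cams.snapshot("scene")[155:275,190:330].astype(float) for _ in range(6)],0).astype(np.uint8)
cv2.imwrite("pics/c8.png",cv2.convertScaleAbs(cv2.resize(b,(700,600),interpolation=2),alpha=3.5)[:,:,::-1])
E
```

```text
[[-0.0064  0.0009  0.0695]] -23.55487454655121 0.9553096835706522 10.639135009636972 [-3.8905  1.8795 -0.0823]
[[306.0, 196.0], [310.79998779296875, 190.6999969482422], [323.0, 201.89999389648438], [318.20001220703125, 207.10000610351562]]
[[302, 194], [314, 205], [312, 222], [278, 245], [270, 208], [291, 193]]
```

View pics/c8.png

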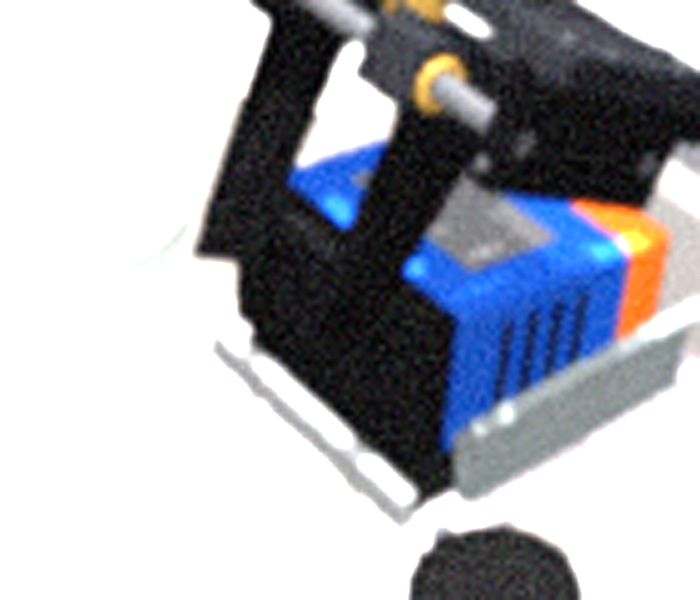

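```bash
cat > sl.py <<'E'
from h import *
def onplane(uv,y):
    c=cams.get_calibration("scene");d=c['rotation']@np.array([(uv[0]-c['cx'])/c['fx'],(uv[1]-c['cy'])/c['fy'],1]);p=c['position']
    t=(y-(p-O)@Y)/(d@Y);return dock(p+t*d)[0]
E
python3 - <<'E'
from sl import *
f=lambda p:np.array(p)/5+[190,155]
A=[onplane(f(p),-.045) for p in((455,316),(545,278),(622,245),(662,232),(443,450))]
print(np.array(A)); print("lip R end inner/outer",dock(cast("scene",[f((418,497)),f((403,510))],.016)),dock(cast("scene",[f((262,352))],.016)))
E
```

```text
[[ 0.022  -0.045   0.0672]
 [ 0.0565 -0.045   0.0636]
 [ 0.0878 -0.045   0.0606]
 [ 0.105  -0.045   0.0573]
 [ 0.0176 -0.045   0.0164]]
lip R end inner/outer [[-0.0004 -0.0556  0.016 ]
 [-0.0071 -0.057   0.016 ]] [[0.0011 0.0265 0.016 ]]
```

Request:
jog_arm --motion '[[0.5,[0.4,0,-0.1],[0,0,0]],[0.5,[0.4,0,-0.1],[0,0,0]],[0.5,[0,0,0],[0,0,0]],[0.5,[0.4,0,-0.1],[0,0,0]],[0.5,[0,0,0],[0,0,0]],[0.5,[0,0,0],[0,0,0]],[0.5,[0,0,0],[0,0,0]],[0.5,[0,0,0],[0,0,0]]]'

```text
clock: 30.15
eef_pos: [0.5113, 0.058, 0.0694]
tcp_rot: [[0.357, 0.908, -0.218], [0.778, -0.418, -0.468], [-0.516, -0.003, -0.856]]
contact_force: [-10.8, -23.0, 12.7]
opening: 0.0474
grip_force: 14.2
```

```bash
python3 m.py
```

```text
[[-0.0058  0.0008  0.0694]] -25.43311118137328 0.1804918323571763 12.671766667288436 [-4.2985  2.1228 -0.0891]
[[307.0, 196.0], [312.0, 191.0], [323.0, 202.0], [318.0, 207.0]]
[[303, 194], [315, 206], [312, 221], [278, 244], [271, 207], [292, 192]]
```

Request:
jog_arm --motion '[[0.5,[0.5,0,-0.4],[0,0,0]],[0.5,[0.5,0,-0.4],[0,0,0]],[0.5,[0,0,0],[0,0,0]],[0.5,[0.5,0,-0.4],[0,0,0]],[0.5,[0,0,0],[0,0,0]],[0.5,[0,0,0],[0,0,0]],[0.5,[0,0,0],[0,0,0]],[0.5,[0,0,0],[0,0,0]]]'

```text
clock: 31.0
eef_pos: [0.5119, 0.0594, 0.0699]
tcp_rot: [[0.357, 0.908, -0.219], [0.778, -0.419, -0.469], [-0.517, -0.003, -0.856]]
contact_force: [-12.1, -24.5, 13.5]
opening: 0.0477
grip_force: 14.9
```

```bash
python3 m.py
```

```text
[[-0.0044  0.0008  0.0699]] -27.3150710701565 0.7643445144489316 13.486878241132183 [-4.515   2.1753 -0.0837]
[[308.0, 196.0], [313.0, 191.0], [324.0, 202.0], [319.0, 207.0]]
[[304, 193], [315, 205], [312, 223], [279, 244], [271, 207], [291, 192]]
```

Request:
jog_arm --motion '[[0.5,[0.5,0,-0.3],[0,0,0]],[0.5,[0.5,0,-0.3],[0,0,0]],[0.5,[0,0,0],[0,0,0]],[0.5,[0,0,0],[0,0,0]],[0.5,[0,0,0],[0,0,0]],[0.5,[0,0,0],[0,0,0]],[0.5,[0,0,0],[0,0,0]],[0.5,[0,0,0],[0,0,0]]]'

```text
clock: 31.85
eef_pos: [0.5124, 0.0604, 0.0697]
tcp_rot: [[0.357, 0.908, -0.218], [0.778, -0.418, -0.469], [-0.517, -0.003, -0.856]]
contact_force: [-12.1, -24.4, 11.7]
opening: 0.0475
grip_force: 14.8
```

```bash
cat > k.py <<'E'
from sl import *
s=r.state();print(dock(s['eef_pos']),s['contact_force']@X,s['contact_force'][2])
a=np.mean([cams.snapshot("scene").astype(float) for _ in range(4)],0)
ref=cv2.resize(cv2.imread("pics/c8.png")[:,:,::-1],(140,120),interpolation=cv2.INTER_AREA)
new=np.clip(a[155:275,190:330]*3.5,0,255).astype(np.uint8)
def feats(i):
    h=cv2.cvtColor(i,cv2.COLOR_RGB2HSV);m=cv2.inRange(h,(100,120,90),(130,255,255))
    out=[]
    for c in (92,94,96,98,100): # side columns: first blue row from top of cap line / lowest
        ys=np.where(m[:,c])[0];out.append((ys.min(),ys.max()))
    rows=[(y,np.where(m[y,75:])[0].min()+75) for y in(70,75,80,85)]
    o=cv2.inRange(h,(5,150,90),(20,255,255));p=np.argwhere(o);
    return out,rows,p[:,1].max(),p[o[p[:,0],p[:,1]]>0].max(0)
print(feats(ref));print(feats(new))
for w in((75,48,30,26),(118,40,22,30)):
    x,y,W,H=w;t=ref[y:y+H,x:x+W];R=cv2.matchTemplate(new[y-8:y+H+8,x-8:x+W+8],t,5);q=cv2.minMaxLoc(R);
    j,i=q[3][1],q[3][0]
    sub=lambda a,b,c:.5*(a-c)/(a-2*b+c)
    du=i-8+(sub(R[j,i-1],R[j,i],R[j,i+1]) if 0<i<16 else 0);dv=j-8+(sub(R[j-1,i],R[j,i],R[j+1,i]) if 0<j<16 else 0)
    print("shift",round(du,2),round(dv,2),round(q[1],3))
E
python3 k.py
```

```text
[[-0.0032  0.0009  0.0697]] -27.20237919373272 11.738587648669583
([(np.int64(53), np.int64(85)), (np.int64(54), np.int64(83)), (np.int64(54), np.int64(82)), (np.int64(53), np.int64(80)), (np.int64(52), np.int64(79))], [(70, np.int64(90)), (75, np.int64(89)), (80, np.int64(89)), (85, np.int64(88))], np.int64(132), array([ 66, 132]))
([(np.int64(51), np.int64(85)), (np.int64(53), np.int64(83)), (np.int64(53), np.int64(82)), (np.int64(53), np.int64(81)), (np.int64(52), np.int64(78))], [(70, np.int64(92)), (75, np.int64(91)), (80, np.int64(90)), (85, np.int64(90))], np.int64(134), array([ 65, 134]))
shift 1.7 -0.89 0.977Traceback (most recent call last):
  File "k.py", line 19, in <module>
    du=i-8+(sub(R[j,i-1],R[j,i],R[j,i+1]) if 0<i<16 else 0);dv=j-8+(sub(R[j-1,i],R[j,i],R[j+1,i]) if 0<j<16 else 0)
                                ~^^^^^^^
IndexError: index 9 is out of bounds for axis 1 with size 9
```

Request:
jog_arm --motion '[[0.5,[0,0,0.7],[0,0,0]],[0.5,[0,0,0.7],[0,0,0]],[0.5,[0,0,0.7],[0,0,0]],[0.5,[0,0,0.7],[0,0,0]],[0.5,[0,0,0],[0,0,0]],[0.5,[0,0,0],[0,0,0]],[0.5,[0,0,0],[0,0,0]],[0.5,[0,0,0],[0,0,0]]]'

```text
clock: 32.85
eef_pos: [0.5117, 0.059, 0.0673]
tcp_rot: [[0.357, 0.908, -0.219], [0.778, -0.418, -0.469], [-0.518, -0.003, -0.856]]
contact_force: [-11.6, -26.5, 12.3]
opening: 0.0472
grip_force: 15.1
```

```bash
sed -i 's/for w in.*/for w in((75,48,30,26),(112,40,18,30)):/; s/,(112,40,18,30))/,)/' k.py; python3 k.py
```

```text
[[-0.0048  0.0009  0.0673]] -28.885547628126144 12.309401035950016
([(np.int64(53), np.int64(85)), (np.int64(54), np.int64(83)), (np.int64(54), np.int64(82)), (np.int64(53), np.int64(80)), (np.int64(52), np.int64(79))], [(70, np.int64(90)), (75, np.int64(89)), (80, np.int64(89)), (85, np.int64(88))], np.int64(132), array([ 66, 132]))
([(np.int64(53), np.int64(85)), (np.int64(54), np.int64(83)), (np.int64(54), np.int64(82)), (np.int64(53), np.int64(81)), (np.int64(53), np.int64(79))], [(70, np.int64(91)), (75, np.int64(91)), (80, np.int64(90)), (85, np.int64(89))], np.int64(133), array([ 65, 133]))
shift 0.88 0.57 0.974
```

Request:
jog_arm --motion '[[0.5,[0.1,0,0.8],[0,0,0]],[0.5,[0.1,0,0.8],[0,0,0]],[0.5,[0.1,0,0.8],[0,0,0]],[0.5,[0.1,0,0.8],[0,0,0]],[0.5,[0,0,0],[0,0,0]],[0.5,[0,0,0],[0,0,0]],[0.5,[0,0,0],[0,0,0]],[0.5,[0,0,0],[0,0,0]]]'

```text
clock: 33.85
eef_pos: [0.5109, 0.0573, 0.0643]
tcp_rot: [[0.356, 0.908, -0.219], [0.777, -0.419, -0.47], [-0.519, -0.003, -0.855]]
contact_force: [-12.4, -26.3, 11.8]
opening: 0.0478
grip_force: 15.9
```

```bash
python3 k.py
```

```text
[[-0.0067  0.0009  0.0643]] -29.082939402378546 11.796935459256
([(np.int64(53), np.int64(85)), (np.int64(54), np.int64(83)), (np.int64(54), np.int64(82)), (np.int64(53), np.int64(80)), (np.int64(52), np.int64(79))], [(70, np.int64(90)), (75, np.int64(89)), (80, np.int64(89)), (85, np.int64(88))], np.int64(132), array([ 66, 132]))
([(np.int64(55), np.int64(85)), (np.int64(56), np.int64(83)), (np.int64(55), np.int64(82)), (np.int64(54), np.int64(81)), (np.int64(53), np.int64(78))], [(70, np.int64(90)), (75, np.int64(90)), (80, np.int64(90)), (85, np.int64(89))], np.int64(132), array([ 65, 132]))
shift -0.09 2.32 0.973
```

```bash
cat > k2.py <<'E'
from sl import *
import sys
s=r.state();print(dock(s['eef_pos']),s['contact_force']@X,s['contact_force'][2])
a=np.mean([cams.snapshot("scene").astype(float) for _ in range(4)],0)
ref=cv2.resize(cv2.imread("pics/c8.png")[:,:,::-1],(140,120),interpolation=cv2.INTER_AREA)
new=np.clip(a[155:275,190:330]*3.5,0,255).astype(np.uint8)
new=cv2.copyMakeBorder(new,9,9,9,9,1)
for x,y,W,H in((86,60,20,18),(112,42,20,24)):
    t=ref[y:y+H,x:x+W];R=cv2.matchTemplate(new[y:y+H+18,x:x+W+18],t,5);q=cv2.minMaxLoc(R);i,j=np.clip(q[3],1,17)
    sub=lambda a,b,c:.5*(a-c)/(a-2*b+c)
    print("shift",(i-9+sub(*R[j,i-1:i+2])).round(2),(j-9+sub(*R[j-1:j+2,i])).round(2),round(q[1],3))
P=O-.045*Y; b=lambda x,z:proj("scene",P+x*X+[0,0,z])[0]
print("px/mm foot x,z",b(.011,.065)-b(.01,.065),b(.01,.064)-b(.01,.065))
E
python3 k2.py
```

```text
[[-0.0067  0.0009  0.0643]] -29.35436536849513 11.4482304776046
shift -0.05 1.82 0.919
shift 0.19 1.37 0.917
px/mm foot x,z [ 0.5486 -0.2877] [0.0043 0.528 ]
```

Request:
jog_arm --motion '[[0.5,[0.1,0,0.8],[0,0,0]],[0.5,[0.1,0,0.8],[0,0,0]],[0.5,[0.1,0,0.8],[0,0,0]],[0.5,[0.1,0,0.8],[0,0,0]],[0.5,[0,0,0],[0,0,0]],[0.5,[0,0,0],[0,0,0]],[0.5,[0,0,0],[0,0,0]],[0.5,[0,0,0],[0,0,0]]]'

```text
clock: 35.05
eef_pos: [0.5103, 0.0565, 0.0609]
tcp_rot: [[0.356, 0.908, -0.219], [0.778, -0.418, -0.469], [-0.518, -0.003, -0.855]]
contact_force: [-11.2, -26.0, 10.5]
opening: 0.0478
grip_force: 15.0
```

```bash
python3 k2.py
```

```text
[[-0.0077  0.0011  0.0609]] -28.336414667726135 10.48760458655341
shift -0.46 2.72 0.824
shift -0.22 2.54 0.819
px/mm foot x,z [ 0.5486 -0.2877] [0.0043 0.528 ]
```

Request:
jog_arm --motion '[[0.5,[0.1,0,0.8],[0,0,0]],[0.5,[0.1,0,0.8],[0,0,0]],[0.5,[0.1,0,0.8],[0,0,0]],[0.5,[0.1,0,0.8],[0,0,0]],[0.5,[0,0,0],[0,0,0]],[0.5,[0,0,0],[0,0,0]],[0.5,[0,0,0],[0,0,0]],[0.5,[0,0,0],[0,0,0]]]'

```text
clock: 36.05
eef_pos: [0.5098, 0.0554, 0.0578]
tcp_rot: [[0.356, 0.908, -0.219], [0.778, -0.418, -0.469], [-0.518, -0.003, -0.855]]
contact_force: [-10.7, -27.0, 10.5]
opening: 0.048
grip_force: 14.9
```

```bash
python3 k2.py
```

```text
[[-0.0089  0.0011  0.0578]] -28.970981032354846 10.467057353224487
shift -1.29 3.81 0.75
shift -0.7 3.68 0.726
px/mm foot x,z [ 0.5486 -0.2877] [0.0043 0.528 ]
```

```bash
cat > k3.py <<'E'
from sl import *
a=np.mean([cams.snapshot("scene").astype(float) for _ in range(5)],0)
ref=cv2.resize(cv2.imread("pics/c8.png")[:,:,::-1],(140,120),interpolation=cv2.INTER_AREA)
new=np.clip(a[155:275,190:330]*3.5,0,255).astype(np.uint8)
for im in(ref,new):
    h=cv2.cvtColor(im,cv2.COLOR_RGB2HSV);o=cv2.inRange(h,(5,150,90),(22,255,255));b=cv2.inRange(h,(100,120,90),(130,255,255))
    print("or",[(c,np.where(o[:,c])[0].min(),np.where(o[:,c])[0].max()) for c in(120,124,127,130) if o[:,c].any()])
    # side/top boundary: brightness step within blue columns
    v=h[:,:,2].astype(int)
    print("v col",[(c,v[45:86:2,c].tolist()) for c in(98,110)])
E
python3 k3.py
```

```text
or [(120, np.int64(40), np.int64(43)), (124, np.int64(41), np.int64(66)), (127, np.int64(41), np.int64(64)), (130, np.int64(45), np.int64(61))]
v col [(98, [139, 144, 169, 165, 215, 255, 255, 239, 226, 201, 199, 198, 196, 200, 187, 178, 172, 160, 170, 191, 182]), (110, [255, 234, 255, 255, 251, 238, 218, 191, 159, 129, 117, 105, 105, 112, 121, 152, 190, 168, 147, 143, 154])]
or [(124, np.int64(48), np.int64(48)), (127, np.int64(46), np.int64(64)), (130, np.int64(46), np.int64(62))]
v col [(98, [26, 134, 147, 156, 165, 170, 233, 255, 255, 252, 223, 198, 196, 197, 205, 197, 183, 184, 233, 245, 186]), (110, [8, 155, 255, 255, 255, 255, 252, 230, 189, 144, 123, 112, 92, 98, 98, 161, 202, 157, 146, 156, 152])]
```

Request:
jog_arm --motion '[[0.5,[0,0,0.8],[0,0,0]],[0.5,[0,0,0.8],[0,0,0]],[0.5,[0,0,0.8],[0,0,0]],[0.5,[0,0,0.8],[0,0,0]],[0.5,[0,0,0],[0,0,0]],[0.5,[0,0,0],[0,0,0]],[0.5,[0,0,0],[0,0,0]],[0.5,[0,0,0],[0,0,0]]]'

```text
clock: 37.3
eef_pos: [0.5098, 0.055, 0.0573]
tcp_rot: [[0.357, 0.908, -0.219], [0.778, -0.419, -0.468], [-0.517, -0.003, -0.856]]
contact_force: [-14.3, -20.0, 21.9]
opening: 0.0477
grip_force: 16.0
```

```bash
python3 k3.py|tail -2
```

```text
or [(127, np.int64(46), np.int64(64)), (130, np.int64(46), np.int64(62))]
v col [(98, [35, 98, 151, 149, 167, 162, 234, 255, 255, 247, 231, 201, 197, 204, 196, 195, 181, 185, 233, 255, 200]), (110, [58, 93, 255, 255, 255, 255, 249, 219, 186, 137, 103, 100, 107, 88, 95, 166, 196, 171, 149, 163, 157])]
```

Request:
jog_arm --motion '[[0.5,[0,0,-1],[0,0,0]],[0.5,[-2,0,0],[0,0,0]],[0.5,[-3,0,0],[0,0,0]],[0.5,[-4,0,0],[0,0,0]],[0.5,[-5,0,0],[0,0,0]],[0.5,[-10,0,0],[0,0,0]],[0.5,[-15,0,0],[0,0,0]],[0.5,[-15,0,0],[0,0,0]]]'

```text
clock: 38.35
eef_pos: [0.4935, 0.0182, 0.082]
tcp_rot: [[0.36, 0.91, -0.207], [0.788, -0.416, -0.455], [-0.499, 0.001, -0.866]]
contact_force: [0.4, -0.4, -0.7]
opening: 0.0476
grip_force: 0.0
```

```bash
python3 - <<'E'
from sl import *
s=r.state();print(dock(s['eef_pos']),s['contact_force'])
a=np.mean([cams.snapshot("scene").astype(float) for _ in range(5)],0)
im=np.clip(a*3.5,0,255).astype(np.uint8);cv2.imwrite("pics/last.png",im[:,:,::-1])
h=cv2.cvtColor(im,cv2.COLOR_RGB2HSV);b=cv2.inRange(h,(100,110,60),(130,255,255));o=cv2.inRange(h,(5,150,90),(22,255,255))
for m in(b,o):
    m[:150]=0;m[290:]=0;m[:,:190]=0;m[:,340:]=0
    c=max(cv2.findContours(m,0,2)[0],key=cv2.contourArea);print(cv2.approxPolyDP(cv2.convexHull(c),1.5,True)[:,0].tolist())
# predicted for flat-seated battery vs hanging
f=lambda P:proj("scene",P).round(1).tolist()
for nm,x0,zf,zh in(("flat",0,.058,.058),("jam .08",.002,.066,.058),("hang .1",0,.068,.058)):
    g=lambda x,y:O+x0*X+x*X+y*Y+[0,0,zf+(zh-zf)*x/.1]
    print(nm,"cap line",f([g(.018,.045),g(.018,-.045)]),"head top",f([g(.099,.045),g(.099,-.045)]))
E
```

```text
[[-0.0495  0.0004  0.082 ]] [ 0.411  -0.4416 -0.6618]
[[255, 196], [296, 196], [311, 208], [311, 221], [278, 250], [251, 204]]
[[299, 189], [319, 203], [318, 219], [313, 221], [297, 194]]
flat cap line [[243.0, 194.9], [278.8, 224.1]] head top [[282.8, 176.6], [319.6, 202.5]]
jam .08 cap line [[243.8, 191.0], [279.9, 220.1]] head top [[283.8, 176.1], [320.6, 202.0]]
hang .1 cap line [[242.7, 190.7], [278.8, 219.9]] head top [[282.8, 176.5], [319.6, 202.5]]
```

```bash
cat > k4.py <<'E'
from sl import *
im=cv2.imread("pics/last.png")[:,:,::-1].copy();ref=cv2.resize(cv2.imread("pics/c8.png")[:,:,::-1],(140,120),interpolation=cv2.INTER_AREA)
def an(im,u0,v0):
    h=cv2.cvtColor(im,cv2.COLOR_RGB2HSV);b=cv2.inRange(h,(100,110,60),(130,255,255))
    side=[(v,np.where(b[v-v0,268-u0:])[0].min()+268) for v in(226,229,232,235,238,241)]
    v=h[:,:,2].astype(float);e=[]
    for u in range(290,312,3):   # top/side edge: steepest darkening
        col=cv2.GaussianBlur(v[:,u-u0-1:u-u0+2].mean(1)[:,None],(1,5),0)[:,0][200-v0:226-v0]
        g=np.diff(col);e.append((u,200+int(g.argmin())))
    capline=[(u,np.where(b[:,u-u0])[0][np.where(b[:,u-u0])[0]>185-v0].max()+v0) for u in(255,260,265,270,274)]
    print("side left",side);print("edge",e,"slope",np.polyfit(*np.array(e,float).T,1));print("cap",capline)
    return e
for nm,x in(("last",(im,0,0)),("c8",(ref,190,155))):
    print(nm);e=an(*x);A=np.array([onplane(p,-.045) for p in e]);print(np.c_[A[:,0],A[:,2]].T,"pitch",np.polyfit(A[:,0],A[:,2],1))
E
python3 k4.py
```

```text
last
side left [(226, np.int64(276)), (229, np.int64(277)), (232, np.int64(277)), (235, np.int64(277)), (238, np.int64(277)), (241, np.int64(277))]
edge [(290, 221), (293, 220), (296, 218), (299, 218), (302, 215), (305, 212), (308, 210), (311, 209)] slope [ -0.6151 400.2063]
cap [(255, np.int64(208)), (260, np.int64(212)), (265, np.int64(216)), (270, np.int64(220)), (274, np.int64(224))]
[[0.0393 0.0451 0.051  0.0571 0.063  0.0689 0.075  0.0812]
 [0.0525 0.0513 0.0521 0.0489 0.0517 0.0545 0.0553 0.0541]] pitch [0.0819 0.0477]
c8
side left [(226, np.int64(280)), (229, np.int64(279)), (232, np.int64(279)), (235, np.int64(279)), (238, np.int64(278)), (241, np.int64(278))]
edge [(290, 219), (293, 201), (296, 216), (299, 200), (302, 214), (305, 209), (308, 208), (311, 208)] slope [ -0.1944 267.8056]
cap [(255, np.int64(198)), (260, np.int64(200)), (265, np.int64(188)), (270, np.int64(210)), (274, np.int64(213))]
[[0.0392 0.0441 0.0509 0.0557 0.0629 0.0686 0.0747 0.0811]
 [0.0565 0.0878 0.0561 0.084  0.0537 0.0606 0.0594 0.0562]] pitch [-0.3455  0.0849]
```

Request:
jog_arm --motion '[[0.5,[-10,0,-17.3],[0,0,0]],[0.5,[12.5,0,-7.2],[0,0,0]],[0.5,[12.5,0,-7.2],[0,0,0]],[0.5,[12.5,0,-7.2],[0,0,0]],[0.5,[12.5,0,-7.2],[0,0,0]],[0.5,[6,0,10.4],[0,0,0]],[0.5,[5,0,8.7],[0,0,0]],[0.5,[0,0,0],[0,0,0]]]'

```text
clock: 39.4
eef_pos: [0.5156, 0.0707, 0.0762]
tcp_rot: [[0.358, 0.909, -0.213], [0.787, -0.416, -0.456], [-0.503, -0.004, -0.864]]
contact_force: [0.4, 0.4, -0.3]
opening: 0.0475
grip_force: 0.0
```

Request:
jog_arm --motion '[[0.5,[0.8,0,1.4],[0,0,0]],[0.5,[0.8,0,1.4],[0,0,0]],[0.5,[0.8,0,1.4],[0,0,0]],[0.5,[0.5,0,0.87],[0,0,0]],[0.5,[0.5,0,0.87],[0,0,0]],[0.5,[0.5,0,0.87],[0,0,0]],[0.5,[0,0,0],[0,0,0]],[0.5,[0,0,0],[0,0,0]]]'

```text
clock: 40.2
eef_pos: [0.5179, 0.071, 0.0728]
tcp_rot: [[0.361, 0.909, -0.208], [0.787, -0.416, -0.456], [-0.501, 0.001, -0.866]]
contact_force: [-2.2, 0.4, 7.2]
opening: 0.0477
grip_force: 3.4
```

```bash
python3 - <<'E'
from h import *
s=r.state();print(dock(s['eef_pos']),s['contact_force']@X,s['contact_force'])
E
```

```text
[[0.0087 0.0003 0.0728]] -0.5685732212500714 [-2.226   0.3939  7.164 ]
```

Request:
jog_arm --motion '[[0.5,[0.5,0,0.87],[0,0,0]],[0.5,[0.5,0,0.87],[0,0,0]],[0.5,[0.5,0,0.87],[0,0,0]],[0.5,[0.5,0,0.87],[0,0,0]],[0.5,[0.5,0,0.87],[0,0,0]],[0.5,[0,0,0],[0,0,0]],[0.5,[0,0,0],[0,0,0]],[0.5,[0,0,0],[0,0,0]]]'

```text
clock: 41.0
eef_pos: [0.518, 0.071, 0.0721]
tcp_rot: [[0.362, 0.908, -0.21], [0.785, -0.418, -0.458], [-0.504, 0.001, -0.864]]
contact_force: [-10.2, 2.8, 25.3]
opening: 0.0475
grip_force: 12.8
```

Request:
jog_arm --motion '[[0.5,[-2.5,0,-4.3],[0,0,0]],[0.5,[-5,0,-8.7],[0,0,0]],[0.5,[-10,0,-17.3],[0,0,0]],[0.5,[-15,0,-26],[0,0,0]],[0.5,[-15,0,-26],[0,0,0]],[0.5,[-40,0,0],[0,0,0]],[0.5,[-40,0,0],[0,0,0]],[0.5,[-40,0,0],[0,0,0]]]'

```text
clock: 41.8
eef_pos: [0.4739, -0.0242, 0.2221]
tcp_rot: [[0.36, 0.91, -0.207], [0.788, -0.415, -0.455], [-0.5, 0.0, -0.866]]
contact_force: [0.8, 0.4, 0.2]
opening: 0.0478
grip_force: 0.0
```

Request:
jog_arm --motion '[[0.5,[-40,0,0],[0,0,0]],[0.5,[-40,0,0],[0,0,0]],[0.5,[-40,0,0],[0,0,0]],[0.5,[-40,0,0],[0,0,0]],[0.5,[0,0,0],[0,0,0]],[0.5,[0,0,0],[0,0,0]],[0.5,[0,0,0],[0,0,0]],[0.5,[0,0,0],[0,0,0]]]'

```text
clock: 42.6
eef_pos: [0.4167, -0.1486, 0.3]
tcp_rot: [[0.358, 0.91, -0.209], [0.788, -0.415, -0.454], [-0.5, -0.002, -0.866]]
contact_force: [0.0, -0.2, 0.2]
opening: 0.0475
grip_force: 0.0
```

```bash
python3 - <<'E'
from sl import *
s=r.state();print(dock(s['eef_pos']),s['contact_force'])
a=np.mean([cams.snapshot("scene").astype(float) for _ in range(5)],0)
cv2.imwrite("pics/last.png",np.clip(a*3.5,0,255).astype(np.uint8)[:,:,::-1])
t=cams.snapshot("top");h=cv2.cvtColor(t,cv2.COLOR_RGB2HSV);m=cv2.inRange(h,(105,120,20),(130,255,255));m[:150]=0;m[280:]=0;m[:,:225]=0;m[:,365:]=0
c=max(cv2.findContours(m,0,2)[0],key=cv2.contourArea)
for z,c in((.058,c),(.058,orange(t))): print(cv2.contourArea(c),dock(cast("top",cv2.boxPoints(cv2.minAreaRect(c)),z)).tolist())
E
python3 k4.py|head -6
```

```text
[[-0.233   0.0008  0.3   ]] [ 0.0415 -0.1854  0.1687]
2180.5 [[0.08196320312412579, 0.05210665834192092, 0.05800000000000005], [0.08242060615298287, -0.046901102974137326, 0.05800000000000005], [0.01058400364988584, -0.044809907000470536, 0.05800000000000005], [0.011722022243303777, 0.05296961221073247, 0.05800000000000005]]
421.0 [[0.10098151597263078, 0.04742087515752903, 0.05800000000000005], [0.10085617964920543, -0.04580357796235864, 0.05800000000000005], [0.0845044220933235, -0.04516189837891874, 0.05800000000000005], [0.08497095154318582, 0.04779281738330813, 0.05800000000000005]]
last
side left [(226, np.int64(275)), (229, np.int64(277)), (232, np.int64(277)), (235, np.int64(277)), (238, np.int64(277)), (241, np.int64(277))]
edge [(290, 220), (293, 219), (296, 217), (299, 216), (302, 214), (305, 212), (308, 211), (311, 209)] slope [ -0.5317 374.5397]
cap [(255, np.int64(209)), (260, np.int64(213)), (265, np.int64(217)), (270, np.int64(221)), (274, np.int64(225))]
[[0.0392 0.0451 0.0509 0.0569 0.0629 0.0689 0.0751 0.0812]
 [0.0545 0.0533 0.0541 0.0529 0.0537 0.0545 0.0533 0.0541]] pitch [-0.0015  0.0539]
```

```bash
python3 -c "
from cell import r
print(r.hand_in())"
```

```text
the job is handed in; nothing more can be done
None
```

The battery lies flat and square in the bay, with its foot about 1 mm behind the lip and the arm clear, and I handed the job in at about 43 s; the hand-in returned no verdict. Contact force could not be read directly: the tool pushed with up to 29 N, which I estimate put 13–15 N on the contacts after bed friction.

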